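# Clamp a hardness reference disc with the removable vise crank

### The arm

A 7-joint arm with a two-finger parallel gripper is mounted at the origin on a cart in front of the work surface, level with it; the furniture and walls round the work are solid. World frame = base frame: x ahead of the robot, y to its left, z up, the work surface at z = 0. Lengths are in m, angles in rad, forces in N, time in s.
With the tool pointing down it reaches from about 0.4 to 0.85 m from the base axis. Payload 4.5 kg.
Tool frame: the origin (TCP) lies midway between the tips of the shut fingers; the grasp point (between the pads) lies 19 mm behind it (manip.grip_depth is the distance from the TCP to the grasp point, in m); z points along the fingers, y is the line along which they close (so a half turn about z gives the same grasp; the last joint's range is limited). The gripper opens to 88 mm and grips with 3 to 60 N. Pads are 18 mm wide; open, the fingers measure 123 mm over their backs; the gripper's body (75 mm by 187 mm) begins 45 mm behind the grasp point.
Start: joints at [1.277, 0.689, -0.195, 1.565, 0.157, 0.902, -0.215], TCP at [0.201, -0.592, 0.239] pointing down, gripper open.
Joint ranges: [-3.01, 3.01], [-0.46, 2.08], [-1.47, 1.51], [0.13, 2.56], [-1, 4.14], [0.04, 2.09], [-2.66, 2.66]. Speed limits (rad/s): [2.57, 2.57, 3.14, 3.14, 3.14, 3.14, 3.14].

### API

Orientations are given as a 3x3 rotation matrix whose columns are the frame's x, y, z axes.
In Python, from station import manip, capture, finish_job gives the robot as it stands.
- The arm moves only by the shell command python3 -m handwheel 'ROWS'. ROWS is JSON, a list of rows, each an object of numbers: "x", "y", "z": the shift along the tool's x, y, z in m; "ax", "ay", "az": the turn, a rotation vector about the tool's x, y, z in degrees; "jaw": the closure, from 0 (fully open) to 1 (shut). In form: [{"x": .., "y": .., "z": .., "ax": .., "ay": .., "az": .., "jaw": ..}, ...]. A call has 1 to 5 rows; each row shifts and turns the commanded pose from where the row before left it, along the tool's axes as they then stand; what a row does not reach is not made up. A row lasts 1/10 s, in which the tool goes at most 50 mm and 8.59 degrees, less where a joint would pass 70% of its speed; a pose out of reach is approached as far as the arm can. A call is refused whole if a number of a shift passes 0.05 or a number of a turn 8.59, either way. A call with a gripper value outside its range is refused whole. The fingers move at their own pace and stop on an object; the grip force is fixed at half the most. Time passes only in rows, so rows that do not move let the fingers close. It gives the time, the measured TCP pose, the force, the opening and the grip force at its end, in the units of the state.
- manip.state(): the state, without advancing time (a new reading comes with each control period).
- capture(name): name is "scene" or "top" or "wrist"; returns a dict with "pixels" (384x512x3 uint8, red, green, blue), "K" (3x3 intrinsics, pixels), "dist" ([k1, k2, p1, p2, k3] as OpenCV has them; the pictures are not rectified), "extrinsics" (4x4, takes a point from world to camera coordinates). Camera axes: x right, y down, z forward; pixel columns grow to the right and rows downward; lengths in m; the calibration is good to about 2 mm. A picture is of the moment at which its call begins. There is no depth.
- finish_job(): hands the job in; it is judged then, once.
The state is a dict: "time_s": time; "q": joint angles; "joint_vel": joint speeds; "effort": joint torques, N m; "ee_pos": TCP position; "orientation": TCP orientation; "wrist_force": force on the tool from outside, world axes, zero at the start; "ft_torque": the same for the moment, N m; "gripper_width": opening from 0.0 (shut) to 1.0 (fully open); "grasp_force": force on a finger pad.
Only numpy, scipy, OpenCV 4.12 (cv2) and the standard library are available. Lean on these libraries where they do the work, as an engineer would, in place of code of your own. Each camera call takes 0.05 s, during which the arm holds its last target. There are 200 camera calls.

### The job

Clamp the steel reference disc in the small bench vise: fit the loose crank fully down onto the vise's square spindle without ramming it, and wind it clockwise until the disc is pushed home in the V jaw and held firmly, when the crank takes about twice the effort it took while running free, and no further. Then lift the crank off and stand it upright on its hub on the open desk clear of the vise, so that the space above the disc is free, and leave the other things where they are.

Things in the scene. Friction and masses are not known exactly. Their poses are not given: they have to be found in the camera images.
- vise: grey bench vise screwed to the desk, 230 x 124 mm, never moves. Origin: centre of its underside on the desk; x along its length, z up. At -x a gear housing (70 x 74 mm, top 55 mm up) with the upright spindle at x -80, y 0; a flat steel bed 16 mm up from x -39 to +92; at +x a fixed 120 deg V jaw, 24 mm high, opening towards -x, before a 40 mm high anvil; the sliding jaw between
- spindle_axis (a point): on the spindle's axis at the foot of its 14 mm square head (60 to 78 mm above the desk, tapering to 12.4 mm, then a round cone to 85), on the flat bush where the crank's hub seats. Its axes do not turn with the spindle. The square stands at any angle at the start, not reported: feel for it or look. It stays where it is left and keeps the clamping when the crank is off
- crank: loose steel crank, 0.3 to 0.5 kg, stands on its hub on the desk. Origin: centre of the hub's underside; z up, x along the arm to the knob. Hub 30 x 30 x 34 mm high, with a 16 mm square socket right through, sides along the crank's x and y: fits the spindle at four angles, 0.14 rad play. Arm 24 to 34 mm up; 26 mm ball counterweight at x -44, so it balances. Grip the hub over its y faces
- crank_knob (a point): middle of the crank's black upright knob, 70 mm from the hub's axis along the crank's x and 55 mm above the hub's underside; the knob is round, 19 to 22 mm thick, 38 mm tall (36 to 74 mm above the hub's underside) and spins freely on its pin
- disc: loose round steel hardness reference disc, 60 mm across, 11 mm thick, about 0.24 kg, lying on the vise's bed between the jaws. Origin: centre of its underside
- disc_home (a point): where the centre of the disc's underside lies when the disc is home, touching both sides of the V: vise x +60, y 0, 16 mm above the desk
- rack: grey carriage of the sliding jaw, 16 x 66 x 20 mm, driven 6 mm towards the V per rad that the spindle turns clockwise seen from above; 4 to 7 rad are needed from the start. Running free this takes about 0.25 N m at the spindle (3.6 N at the knob). Origin: 18 mm in front of the carriage, at bed height, where the jaw face is while unloaded; x points to the V
- jaw: steel face of the sliding jaw, 10 x 62 x 7.5 mm, on stiff springs before its carriage. Origin: lower edge of its front; x points to the V. With the disc home, each further 0.1 rad of crank adds about 5 N of clamping, and each 10 N of clamping adds 0.06 N m (0.86 N at the knob). About 40 N is right (7 N at the knob); under 20 is loose, over 80 is forced
- loupe: black and clear stand loupe, 41 mm across, 36 mm tall, a bystander right of the vise. Origin: centre of its underside
- sample: grey stepped steel sample, 26 mm across, 53 mm tall, a bystander behind the vise. Origin: centre of its underside
- indenter_box: flat blue box with a clear lid, 50 x 85 x 26 mm, a bystander behind the vise. Origin: centre of its underside
- tape_roll_b: ring of masking tape lying flat, 103 mm across, 25 mm tall, a bystander left of the vise. Origin: centre of its underside

How it is judged:
On the way, in this order (a step that is already met when the one before it is completed fails the run):
1. the crank is fully down on the square spindle (horizontal distance between crank and spindle_axis below 0.004 m and z of crank in the frame of spindle_axis below 0.006 m and angle between crank's own z axis and vertical below 0.12 rad), for 0.2 s.
2. with the crank on the spindle, the disc is wound home into the V and clamped (horizontal distance between crank and spindle_axis below 0.004 m and contact force between jaw and disc above 20 N and horizontal distance between disc and disc_home below 0.007 m), for 0.2 s.
At the end, for the whole second after the job is handed in: The disc lies within 7 mm of home in the V, squeezed by the jaw with more than 18 N; the crank stands released and still on the desk itself, upright within 0.1 rad, not touching the vise (contact force between jaw and disc above 18 N and horizontal distance between disc and disc_home below 0.007 m and height (world z) of crank between -0.006 and 0.006 m and angle between crank's own z axis and vertical below 0.1 rad and contact force between crank and vise below 0.1 N and linear speed of crank below 0.02 m/s).
It fails at once if the vise is forced: the jaw squeezes the disc with more than 80 N (contact force between jaw and disc above 80 N).
It fails at once if the crank is rammed: pressed on the vise with more than 30 N while it stands on the spindle's end (contact force between crank and vise above 30 N and z of crank in the frame of spindle_axis above 0.0165 m).
It fails at once if a bystander (loupe, sample, indenter box or tape) is shoved more than 15 mm (distance of any of loupe, sample, indenter_box, tape_roll_b from where it was at the start of the episode above 0.015 m).
It also fails if it takes over 72 s, if anything falls off the work surface, if the arm or the gripper's body presses on something with over 40 N, if the wrist force passes 120 N, or if a joint passes its speed limit or range.

## Working session

There is one attempt and no reset: what is moved stays moved. The work goes in short steps, Python scripts to look and compute and a shell command to move; the robot and the scene stay as the last step left them, time stands still between calls to the robot, and variables do not carry over. Pictures are saved under pics/ and viewed, at most 10 in all, crops included, and the job is handed in when it is done.

```bash
mkdir -p pics; ls
python3 - <<'E'
from station import manip, capture
import cv2,numpy as np
for n in ["scene","top","wrist"]:
    c=capture(n); cv2.imwrite(f"pics/{n}0.png",c["pixels"][:,:,::-1])
    np.savez(f"pics/{n}0.npz",**{k:np.array(v) for k,v in c.items()})
    E=np.array(c["extrinsics"]); print(n,np.array(c["K"]).round(0).tolist(),c["dist"],(-E[:3,:3].T@E[:3,3]).round(3))
s=manip.state();print(s)
a=cv2.imread("pics/scene0.png");cv2.imwrite("pics/t.png",cv2.resize(cv2.imread("pics/top0.png"),(800,600),interpolation=cv2.INTER_CUBIC))
E
```

```text
pics
scene [[376.0, 0.0, 254.0], [0.0, 376.0, 196.0], [0.0, 0.0, 1.0]] [-0.07148537  0.          0.          0.          0.        ] [ 0.136 -0.438  0.675]
top [[479.0, 0.0, 252.0], [0.0, 479.0, 182.0], [0.0, 0.0, 1.0]] [-0.02206474  0.          0.          0.          0.        ] [0.5   0.039 1.344]
wrist [[322.0, 0.0, 255.0], [0.0, 322.0, 189.0], [0.0, 0.0, 1.0]] [-0.07892955  0.          0.          0.          0.        ] [ 0.273 -0.567  0.383]
{'time_s': 0.15, 'q': array([ 1.27681167,  0.68980457, -0.19455549,  1.56604964,  0.15730979,
        0.90248141, -0.21512052]), 'joint_vel': array([-5.60085773e-04, -1.93813351e-03,  1.70212740e-03, -3.11778937e-03,
       -8.96606191e-05, -4.34053068e-04, -1.38890707e-03]), 'effort': array([-1.87029138e-03, -5.27860522e+01, -1.26851723e+00, -1.53585899e+01,
       -5.25425188e-02,  3.92196715e-03,  1.16222891e-04]), 'ee_pos': array([ 0.20105231, -0.59130338,  0.2381015 ]), 'orientation': array([[ 9.46736688e-01,  3.22008353e-01, -5.13100185e-04],
       [ 3.22008751e-01, -9.46735867e-01,  1.24988561e-03],
       [-8.32967431e-05, -1.34853531e-03, -9.99999087e-01]]), 'wrist_force': array([-0.1011318 , -0.69689261,  0.92179445]), 'ft_torque': array([0.02780548, 0.03273954, 0.00588952]), 'grasp_force': 0.0, 'gripper_width': 0.9990973578173663}
```

View pics/t.png

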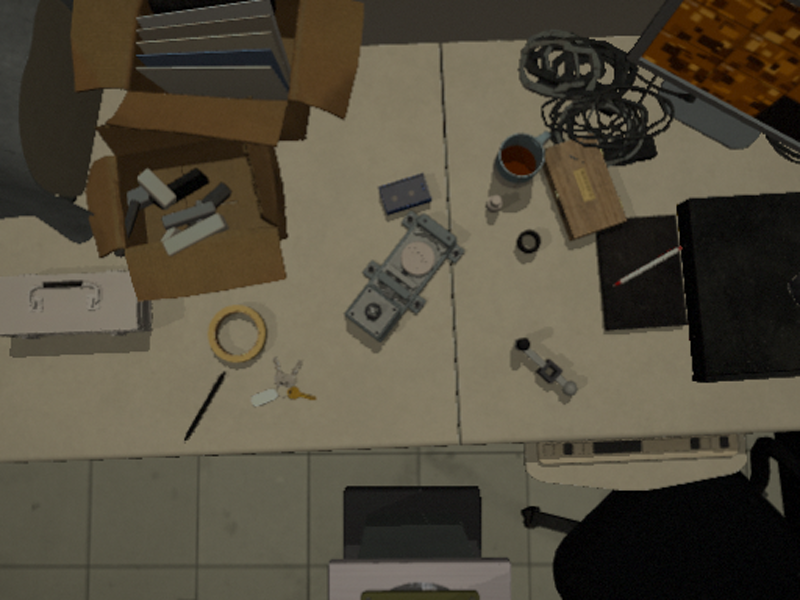

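View pics/scene0.png

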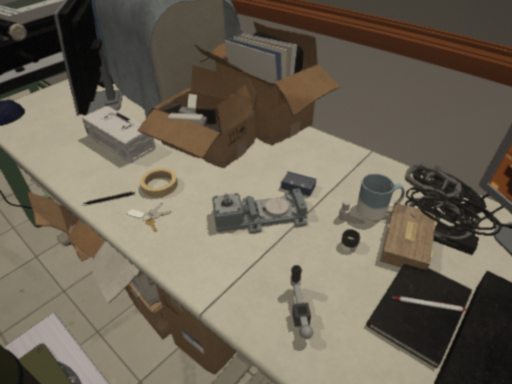

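Top view (800x600): crank knob (522,344), hub (548,371), ball (568,388); spindle (373,312), disc (418,257). The desk in front of the vise is open. Next I turn these pixels into positions and plan the wrist-camera moves.

```bash
cat > h.py <<'E'
import numpy as np, cv2
from station import manip, capture
def ray(c,uv):
    K=np.array(c["K"],float);E=np.array(c["extrinsics"],float)
    p=cv2.undistortPoints(np.array([[uv]],float),K,np.array(c["dist"],float))[0,0]
    return -E[:3,:3].T@E[:3,3], E[:3,:3].T@np.array([p[0],p[1],1])
def onz(c,uv,z):
    o,d=ray(c,uv); return o+d*(z-o[2])/d[2]
def proj(c,P):
    E=np.array(c["extrinsics"],float)
    return cv2.projectPoints(np.array([P],float),cv2.Rodrigues(E[:3,:3])[0],E[:3,3],np.array(c["K"],float),np.array(c["dist"],float))[0][0,0]
def snap(n,f):
    c=capture(n); np.savez(f"pics/{f}.npz",**{k:np.array(v) for k,v in c.items()}); return c
def delta(target_xyz,xdir=None):
    s=manip.state();R=s["orientation"];d=R.T@(np.array(target_xyz)-s["ee_pos"])
    yaw=np.degrees(np.arctan2(R[1,0],R[0,0]))
    print("t",round(s["time_s"],2),"ee",s["ee_pos"].round(4),"yaw",yaw.round(2),"q",s["q"].round(2),"tool shift",d.round(4))
E
python3 - <<'E'
from h import *
c=np.load("pics/top0.npz")
k=512/800
for n,uv,z in [("knob",(522,344),.074),("hub",(548,371),.034),("ball",(568,388),.029),("spindle",(373,312),.082),("disc",(418,257),.027),("tape",(238,335),.025),("loupe",(528,241),.036)]:
    print(n,onz(c,(uv[0]*k,uv[1]*k),z).round(4))
c=np.load("pics/wrist0.npz");s=manip.state();E=c["extrinsics"];R=s["orientation"]
print("cam in tool",(R.T@(-E[:3,:3].T@E[:3,3]-s["ee_pos"])).round(4));print((R.T@E[:3,:3].T).round(3))
delta([.46,-.19,.239])
E
```

```text
knob [ 0.5267 -0.1729  0.074 ]
hub [ 0.4803 -0.2236  0.034 ]
ball [ 0.4505 -0.2587  0.029 ]
spindle [0.5825 0.0786 0.082 ]
disc [ 6.832e-01 -1.000e-04  2.700e-02]
tape [0.5476 0.3185 0.025 ]
loupe [ 0.7088 -0.1945  0.036 ]
cam in tool [ 0.0756 -0.0005 -0.1448]
[[-0.001 -0.956 -0.293]
 [ 1.    -0.001 -0.   ]
 [ 0.    -0.293  0.956]]
t 0.15 ee [ 0.2011 -0.5913  0.2381] yaw 18.78 q [ 1.28  0.69 -0.19  1.57  0.16  0.9  -0.22] tool shift [ 0.3744 -0.2965 -0.0005]
```

```bash
R='[{"x":0.036,"y":-0.032},{"x":0.036,"y":-0.032},{"x":0.036,"y":-0.032},{"x":0.036,"y":-0.032},{"x":0.036,"y":-0.032}]'; unset R
python3 -m handwheel '[{"x":0.036,"y":-0.032},{"x":0.036,"y":-0.032},{"x":0.036,"y":-0.032},{"x":0.036,"y":-0.032},{"x":0.036,"y":-0.032}]'
python3 -m handwheel '[{"x":0.036,"y":-0.032},{"x":0.036,"y":-0.032},{"x":0.036,"y":-0.032},{"x":0.036,"y":-0.032},{"x":0.036,"y":-0.032}]'
python3 -c "
from h import *
delta([.575,.085,.22])"
```

```text
t 0.15 ee [ 0.2011 -0.5913  0.2381] yaw 18.78 q [ 1.28  0.69 -0.19  1.57  0.16  0.9  -0.22] tool shift [ 0.5718 -0.5198  0.0188]schema error: expected keys x, y, z, ax, ay, az, jaw
schema error: expected keys x, y, z, ax, ay, az, jaw
```

```bash
python3 -m handwheel '[{"x":0.036,"y":-0.032,"z":0,"ax":0,"ay":0,"az":0,"jaw":0},{"x":0.036,"y":-0.032,"z":0,"ax":0,"ay":0,"az":0,"jaw":0},{"x":0.036,"y":-0.032,"z":0,"ax":0,"ay":0,"az":0,"jaw":0},{"x":0.036,"y":-0.032,"z":0,"ax":0,"ay":0,"az":0,"jaw":0},{"x":0.036,"y":-0.032,"z":0,"ax":0,"ay":0,"az":0,"jaw":0}]'
python3 -m handwheel '[{"x":0.036,"y":-0.032,"z":0,"ax":0,"ay":0,"az":0,"jaw":0},{"x":0.036,"y":-0.032,"z":0,"ax":0,"ay":0,"az":0,"jaw":0},{"x":0.036,"y":-0.032,"z":0,"ax":0,"ay":0,"az":0,"jaw":0},{"x":0.036,"y":-0.032,"z":0,"ax":0,"ay":0,"az":0,"jaw":0},{"x":0.036,"y":-0.032,"z":0,"ax":0,"ay":0,"az":0,"jaw":0}]'
python3 -c "
from h import *
delta([.575,.085,.22])"
```

```text
time_s: 0.65
ee_pos: [0.3207, -0.3805, 0.2387]
orientation: [[0.947, 0.322, 0.0], [0.322, -0.947, 0.0], [0.0, -0.0, -1.0]]
wrist_force: [1.9, 1.0, -0.3]
gripper_width: 1.002
grasp_force: 0.0
time_s: 1.15
ee_pos: [0.4397, -0.1711, 0.2387]
orientation: [[0.947, 0.322, -0.0], [0.322, -0.947, -0.0], [-0.0, 0.0, -1.0]]
wrist_force: [0.3, 0.4, 0.1]
gripper_width: 0.997
grasp_force: 0.0
t 1.15 ee [ 0.4397 -0.1711  0.2387] yaw 18.78 q [ 0.37  0.49 -0.15  2.01  0.12  0.64 -1.1 ] tool shift [ 0.2106 -0.1989  0.0187]
```

```bash
python3 -c "
from h import *
c=snap('wrist','w1');cv2.imwrite('pics/w1.png',c['pixels'][:,:,::-1])"
python3 -m handwheel '[{"x":0.035,"y":-0.033,"z":0.003,"ax":0,"ay":0,"az":0,"jaw":0},{"x":0.035,"y":-0.033,"z":0.003,"ax":0,"ay":0,"az":0,"jaw":0},{"x":0.035,"y":-0.033,"z":0.003,"ax":0,"ay":0,"az":0,"jaw":0},{"x":0.035,"y":-0.033,"z":0.003,"ax":0,"ay":0,"az":0,"jaw":0},{"x":0.035,"y":-0.033,"z":0.003,"ax":0,"ay":0,"az":0,"jaw":0}]' >/dev/null
python3 -m handwheel '[{"x":0.035,"y":-0.033,"z":0.003,"ax":0,"ay":0,"az":0,"jaw":0},{"x":0,"y":0,"z":0,"ax":0,"ay":0,"az":0,"jaw":0}]'
python3 -c "
from h import *
c=snap('wrist','w2');b=c['pixels'][:,:,::-1]
delta([.575,.085,.22])
u=proj(c,[.5825,.0786,.08]);print(u)
x,y=int(u[0]),int(u[1]);y=max(y,75)
crop=cv2.resize(b[y-75:y+75,x-100:x+100],(800,600),interpolation=cv2.INTER_CUBIC);print('crop origin',x-100,y-75,'scale 4')
cv2.imwrite('pics/w2c.png',cv2.convertScaleAbs(crop,alpha=1.6))"
```

```text
time_s: 1.9
ee_pos: [0.5761, 0.0914, 0.2201]
orientation: [[0.943, 0.332, 0.002], [0.332, -0.943, 0.006], [0.004, -0.005, -1.0]]
wrist_force: [-0.2, 0.2, -1.3]
gripper_width: 0.998
grasp_force: 0.0
t 1.95 ee [0.5747 0.0866 0.2201] yaw 19.17 q [-0.16  0.65 -0.11  1.73  0.09  0.77 -1.55] tool shift [-0.0002  0.0016  0.0001]
[271.38582653 175.27370656]
crop origin 171 100 scale 4
```

View pics/w2c.png

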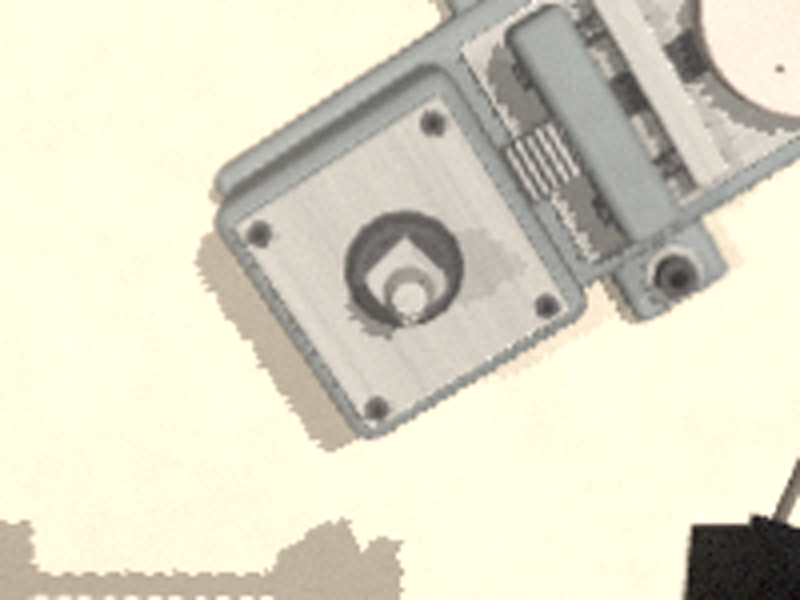

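View pics/w1.png

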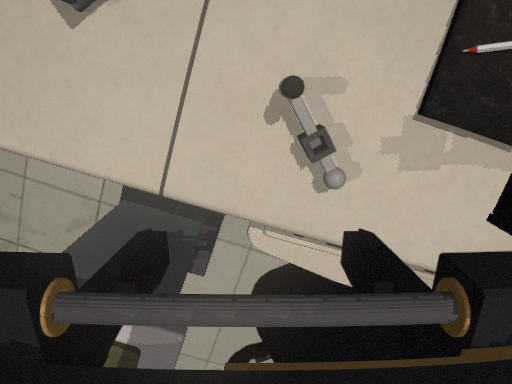

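w2 crop: bush centre about (404,268), cone tip (407,298), with a square corner pointing up at (404,236). w1: knob (292,87), hub (317,143), ball (335,178). I'll go closer to measure the square's angle.

```bash
python3 -m handwheel '[{"x":-0.02,"y":0,"z":0.037,"ax":0,"ay":0,"az":0,"jaw":0},{"x":-0.02,"y":0,"z":0.037,"ax":0,"ay":0,"az":0,"jaw":0},{"x":-0.015,"y":0,"z":0.036,"ax":0,"ay":0,"az":0,"jaw":0},{"x":0,"y":0,"z":0,"ax":0,"ay":0,"az":0,"jaw":0},{"x":0,"y":0,"z":0,"ax":0,"ay":0,"az":0,"jaw":0}]'
python3 - <<'E'
from h import *
c=snap('wrist','w3');b=c['pixels'][:,:,::-1]
u=proj(c,[.5825,.0786,.07]);print(u)
x,y=int(u[0]),int(u[1])
x0,y0=x-40,y-30
crop=cv2.resize(b[y0:y0+60,x0:x0+80],(800,600),interpolation=cv2.INTER_CUBIC);print('crop origin',x0,y0,'scale 10')
cv2.imwrite('pics/w3c.png',cv2.convertScaleAbs(crop,alpha=1.3))
c=np.load('pics/w1.npz')
P={n:onz(c,uv,z) for n,uv,z in [('knob',(292,87),.074),('hub',(317.5,142),.034),('ball',(335,178),.029)]}
for n in P: print(n,P[n].round(4))
d=P['knob']-P['ball'];print(np.hypot(*d[:2]),np.degrees(np.arctan2(d[1],d[0])))
E
```

```text
time_s: 2.45
ee_pos: [0.5224, 0.0634, 0.1112]
orientation: [[0.947, 0.321, -0.0], [0.321, -0.947, -0.001], [-0.0, 0.001, -1.0]]
wrist_force: [0.5, 0.2, -0.4]
gripper_width: 1.0
grasp_force: 0.0
[263.92391821 116.1739651 ]
crop origin 223 86 scale 10
knob [ 0.5257 -0.178   0.074 ]
hub [ 0.4824 -0.2287  0.034 ]
ball [ 0.4501 -0.2644  0.029 ]
0.11485872383658605 48.82744058160741
```

View pics/w3c.png

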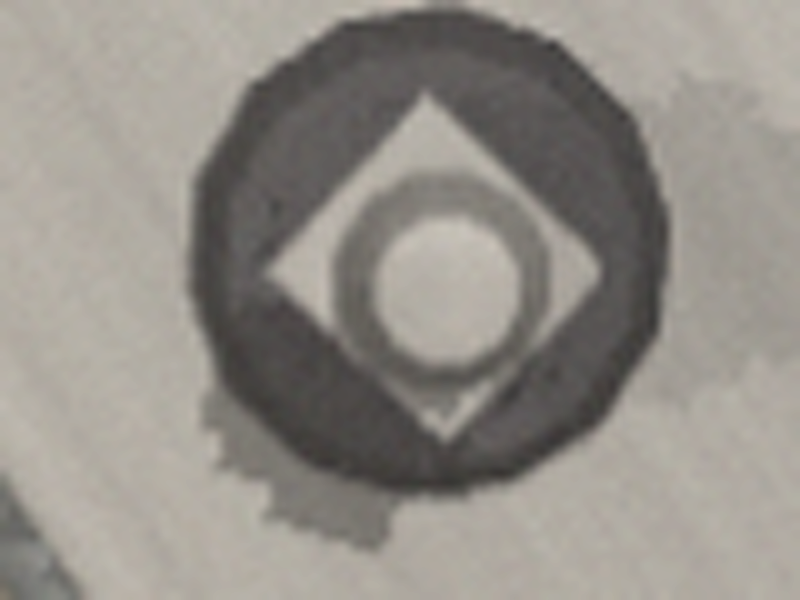

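w3 crop: the square's base corners are at (268,272), (427,92) and (602,270), and the cone top circle is centred at (446,290).

Run:
```python
from h import *
c=np.load('pics/w3.npz')
f=lambda u,v,z: onz(c,(223+(u+.5)/10-.5,86+(v+.5)/10-.5),z)[:2]
L,T,Rr=f(268,272,.06),f(427,92,.06),f(602,270,.06)
a=lambda d: np.degrees(np.arctan2(d[1],d[0]))
for d in (T-L,T-Rr): print(np.hypot(*d),a(d),a(d)%90)
print('diag',np.hypot(*(Rr-L)),(a(Rr-L)-45)%90)
print('centre',(L+Rr)/2,'cone',f(446,290,.085),'bush',f(430,250,.058))
s=manip.state();print(s['q'].round(2))
```

```text
0.014051134746972338 -23.357291034537145 66.64270896546286
0.014733790225390292 64.31597637215677 64.31597637215677
diag 0.01994264895358068 64.06448745732064
centre [0.58426015 0.07756093] cone [0.58475652 0.07805109] bush [0.58522851 0.07814667]
[-0.16  0.76 -0.07  1.97  0.13  0.41 -1.58]
```

```bash
python3 -m handwheel '[{"x":0,"y":0,"z":-0.02,"ax":0,"ay":0,"az":-7.5,"jaw":0},{"x":0,"y":0,"z":-0.02,"ax":0,"ay":0,"az":-7.5,"jaw":0},{"x":0,"y":0,"z":-0.01,"ax":0,"ay":0,"az":-7.5,"jaw":0},{"x":0,"y":0,"z":0,"ax":0,"ay":0,"az":-7.5,"jaw":0},{"x":-0.035,"y":0.023,"z":0,"ax":0,"ay":0,"az":0,"jaw":0}]'
python3 -m handwheel '[{"x":-0.035,"y":0.023,"z":0,"ax":0,"ay":0,"az":0,"jaw":0},{"x":-0.035,"y":0.023,"z":0,"ax":0,"ay":0,"az":0,"jaw":0},{"x":-0.035,"y":0.023,"z":0,"ax":0,"ay":0,"az":0,"jaw":0},{"x":-0.035,"y":0.023,"z":0,"ax":0,"ay":0,"az":0,"jaw":0},{"x":-0.035,"y":0.023,"z":0,"ax":0,"ay":0,"az":0,"jaw":0}]'
python3 -m handwheel '[{"x":-0.035,"y":0.023,"z":0,"ax":0,"ay":0,"az":0,"jaw":0},{"x":0,"y":0,"z":0,"ax":0,"ay":0,"az":0,"jaw":0},{"x":0,"y":0,"z":0,"ax":0,"ay":0,"az":0,"jaw":0}]'
python3 - <<'E'
from h import *
c=snap('wrist','w4');b=c['pixels'][:,:,::-1]
delta([.4824,-.2287,.16])
u=proj(c,[.4824,-.2287,.034]);print(u)
x0=int(u[0])-80;y0=max(int(u[1])-60,0)
crop=cv2.resize(b[y0:y0+120,x0:x0+160],(800,600),interpolation=cv2.INTER_CUBIC);print('crop origin',x0,y0,'scale 5')
cv2.imwrite('pics/w4c.png',cv2.convertScaleAbs(crop,alpha=1.3))
E
```

```text
time_s: 3.0
ee_pos: [0.5208, 0.0294, 0.1641]
orientation: [[0.65, 0.76, 0.01], [0.76, -0.65, 0.006], [0.012, 0.004, -1.0]]
wrist_force: [1.8, 0.1, -0.4]
gripper_width: 0.999
grasp_force: 0.0
time_s: 3.5
ee_pos: [0.4893, -0.1872, 0.1632]
orientation: [[0.66, 0.752, 0.005], [0.752, -0.66, -0.002], [0.002, 0.006, -1.0]]
wrist_force: [0.7, -0.3, -0.0]
gripper_width: 1.002
grasp_force: 0.0
time_s: 3.8
ee_pos: [0.483, -0.2279, 0.1626]
orientation: [[0.662, 0.75, 0.004], [0.75, -0.662, -0.002], [0.001, 0.005, -1.0]]
wrist_force: [0.6, -0.2, 0.5]
gripper_width: 1.002
grasp_force: 0.0
t 3.85 ee [ 0.4833 -0.226   0.1624] yaw 48.76 q [ 0.55  0.69 -0.32  1.92  0.37  0.59 -0.74] tool shift [-0.0026  0.0011  0.0024]
[254.52688508 181.34686433]
crop origin 174 121 scale 5
```

View pics/w4c.png

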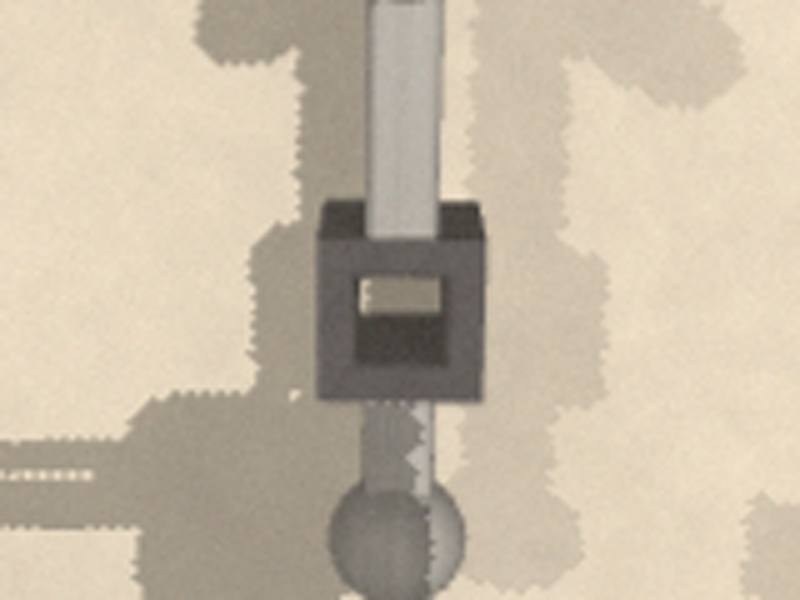

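w4 crop: hub top face is centred at (401,320), about 33 px wide, square to the tool. Arm mid-line is at (406,5), ball at (397,540). I now compute its position, then turn the tool half a turn for clockwise range.

```bash
python3 - <<'E'
from h import *
c=np.load('pics/w4.npz')
f=lambda u,v,z: onz(c,(174+(u+.5)/5-.5,121+(v+.5)/5-.5),z)[:2]
h=f(401,320,.034);A=f(406,5,.034);B=f(397,540,.029)
cs=[f(317,238,.034),f(485,238,.034),f(485,402,.034),f(317,402,.034)]
print('hub',h,'sides',[np.hypot(*(cs[i]-cs[i-1])).round(4) for i in range(4)])
a=lambda d: np.degrees(np.arctan2(d[1],d[0])).round(2)
print(a(A-h),a(h-B),a(A-B),a(cs[0]-cs[3]),a(cs[1]-cs[2]),np.hypot(*(h-B)))
delta([h[0],h[1],.16])
E
python3 -m handwheel '[{"x":0,"y":0,"z":0,"ax":0,"ay":0,"az":-8.5,"jaw":0},{"x":0,"y":0,"z":0,"ax":0,"ay":0,"az":-8.5,"jaw":0},{"x":0,"y":0,"z":0,"ax":0,"ay":0,"az":-8.5,"jaw":0},{"x":0,"y":0,"z":0,"ax":0,"ay":0,"az":-8.5,"jaw":0},{"x":0,"y":0,"z":0,"ax":0,"ay":0,"az":-8.5,"jaw":0}]'
python3 -c "
from h import *
delta([0,0,0])"
```

```text
hub [ 0.47993683 -0.23051424] sides [np.float64(0.0303), np.float64(0.0293), np.float64(0.0303), np.float64(0.0302)]
47.61 47.53 47.57 47.62 49.35 0.04462697040096675
t 3.85 ee [ 0.4833 -0.226   0.1624] yaw 48.76 q [ 0.55  0.69 -0.32  1.92  0.37  0.59 -0.74] tool shift [-0.0056  0.0005  0.0024]
time_s: 4.35
ee_pos: [0.4832, -0.2239, 0.1619]
orientation: [[-0.032, 0.999, 0.002], [0.999, 0.032, -0.0], [-0.0, 0.002, -1.0]]
wrist_force: [0.1, -0.3, -0.3]
gripper_width: 1.002
grasp_force: 0.0
t 4.35 ee [ 0.4832 -0.2239  0.1619] yaw 91.84 q [ 0.67  0.73 -0.54  1.91  0.58  0.66 -0.2 ] tool shift [ 0.2394 -0.4761  0.1608]
```

```bash
python3 -m handwheel '[{"x":0,"y":0,"z":0,"ax":0,"ay":0,"az":-8.5,"jaw":0},{"x":0,"y":0,"z":0,"ax":0,"ay":0,"az":-8.5,"jaw":0},{"x":0,"y":0,"z":0,"ax":0,"ay":0,"az":-8.5,"jaw":0},{"x":0,"y":0,"z":0,"ax":0,"ay":0,"az":-8.5,"jaw":0},{"x":0,"y":0,"z":0,"ax":0,"ay":0,"az":-8.5,"jaw":0}]' | head -1
python3 -m handwheel '[{"x":0,"y":0,"z":0,"ax":0,"ay":0,"az":-8.5,"jaw":0},{"x":0,"y":0,"z":0,"ax":0,"ay":0,"az":-8.5,"jaw":0},{"x":0,"y":0,"z":0,"ax":0,"ay":0,"az":-8.5,"jaw":0},{"x":0,"y":0,"z":0,"ax":0,"ay":0,"az":-8.5,"jaw":0},{"x":0,"y":0,"z":0,"ax":0,"ay":0,"az":-8.5,"jaw":0}]' | head -1
python3 -m handwheel '[{"x":0,"y":0,"z":0,"ax":0,"ay":0,"az":-8.5,"jaw":0},{"x":0,"y":0,"z":0,"ax":0,"ay":0,"az":-8.5,"jaw":0},{"x":0,"y":0,"z":0,"ax":0,"ay":0,"az":-8.5,"jaw":0},{"x":0,"y":0,"z":0,"ax":0,"ay":0,"az":-8.5,"jaw":0},{"x":0,"y":0,"z":0,"ax":0,"ay":0,"az":-8.5,"jaw":0}]' | head -1
python3 -m handwheel '[{"x":0,"y":0,"z":0,"ax":0,"ay":0,"az":-8.5,"jaw":0},{"x":0,"y":0,"z":0,"ax":0,"ay":0,"az":0,"jaw":0},{"x":0,"y":0,"z":0,"ax":0,"ay":0,"az":0,"jaw":0}]'
python3 - <<'E'
from h import *
c=snap('wrist','w5');b=c['pixels']
delta([.4799,-.2305,.16])
u=proj(c,[.4799,-.2305,.034]);print(u)
x0=int(u[0])-80;y0=max(int(u[1])-60,0)
crop=cv2.resize(b[y0:y0+120,x0:x0+160,::-1],(800,600),interpolation=cv2.INTER_CUBIC);print('crop origin',x0,y0,'scale 5')
cv2.imwrite('pics/w5c.png',cv2.convertScaleAbs(crop,alpha=1.3))
E
```

```text
time_s: 4.85
time_s: 5.35
time_s: 5.85
time_s: 6.15
ee_pos: [0.4825, -0.2249, 0.1613]
orientation: [[-0.68, -0.734, 0.001], [-0.734, 0.68, -0.0], [-0.001, -0.001, -1.0]]
wrist_force: [0.6, -0.4, 0.0]
gripper_width: 0.997
grasp_force: 0.0
t 6.2 ee [ 0.4823 -0.2251  0.1612] yaw -132.81 q [ 0.96  0.92 -1.12  1.9   1.    1.02  1.77] tool shift [ 0.0056 -0.0019  0.0012]
[252.25518024 173.66265102]
crop origin 172 113 scale 5
```

View pics/w5c.png

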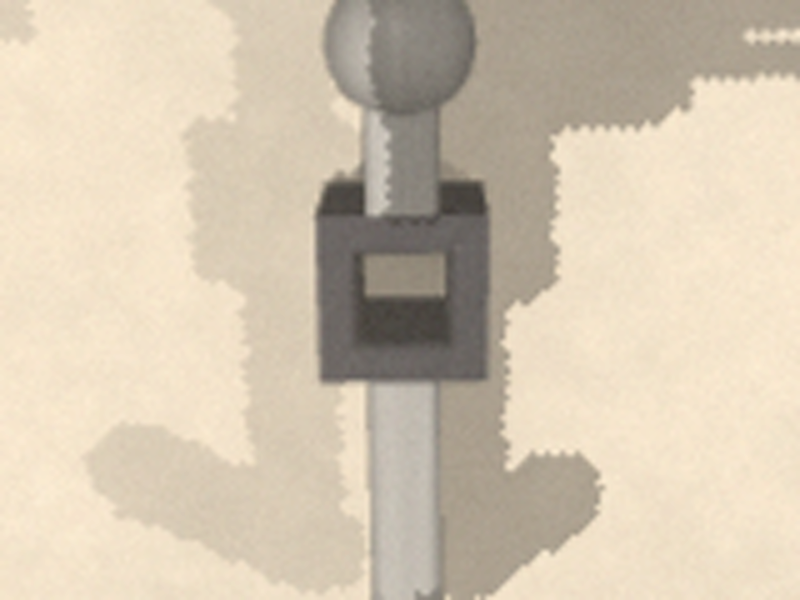

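w5 crop: hub top face is centred at (403,297), with the ball above at (400,50).

Run:
```python
from h import *
c=np.load('pics/w5.npz')
f=lambda u,v,z: onz(c,(172+(u+.5)/5-.5,113+(v+.5)/5-.5),z)[:2]
h=f(403,297,.034);B=f(400,45,.029);A=f(405,590,.034)
a=lambda d: np.degrees(np.arctan2(d[1],d[0])).round(2)
print('hub',h,a(h-B),a(A-h),a(A-B))
m=(h+np.array([.4799,-.2305]))/2
delta([m[0],m[1],.005])
```

```text
hub [ 0.47891651 -0.23162585] 47.76 47.39 47.55
t 6.2 ee [ 0.4823 -0.2251  0.1612] yaw -132.81 q [ 0.96  0.92 -1.12  1.9   1.    1.02  1.77] tool shift [ 0.0063 -0.0018  0.1562]
```

```bash
python3 -m handwheel '[{"x":0.006,"y":-0.002,"z":0.03,"ax":0,"ay":0,"az":0,"jaw":0},{"x":0,"y":0,"z":0.04,"ax":0,"ay":0,"az":0,"jaw":0},{"x":0,"y":0,"z":0.04,"ax":0,"ay":0,"az":0,"jaw":0},{"x":0,"y":0,"z":0.03,"ax":0,"ay":0,"az":0,"jaw":0},{"x":0,"y":0,"z":0.016,"ax":0,"ay":0,"az":0,"jaw":0}]'
python3 -m handwheel '[{"x":0,"y":0,"z":0,"ax":0,"ay":0,"az":0,"jaw":0},{"x":0,"y":0,"z":0,"ax":0,"ay":0,"az":0,"jaw":0.5},{"x":0,"y":0,"z":0,"ax":0,"ay":0,"az":0,"jaw":0.8},{"x":0,"y":0,"z":0,"ax":0,"ay":0,"az":0,"jaw":0.8},{"x":0,"y":0,"z":0,"ax":0,"ay":0,"az":0,"jaw":0.8}]'
python3 -m handwheel '[{"x":0,"y":0,"z":0,"ax":0,"ay":0,"az":0,"jaw":0.8},{"x":0,"y":0,"z":0,"ax":0,"ay":0,"az":0,"jaw":0.8},{"x":0,"y":0,"z":0,"ax":0,"ay":0,"az":0,"jaw":0.8}]'
```

```text
time_s: 6.7
ee_pos: [0.4781, -0.2314, 0.0025]
orientation: [[-0.68, -0.733, -0.003], [-0.733, 0.68, -0.0], [0.002, 0.002, -1.0]]
wrist_force: [-0.0, -0.2, -0.7]
gripper_width: 0.997
grasp_force: 0.0
time_s: 7.2
ee_pos: [0.4796, -0.2319, 0.0056]
orientation: [[-0.679, -0.734, 0.001], [-0.734, 0.679, -0.001], [-0.0, -0.001, -1.0]]
wrist_force: [0.8, -0.1, -0.6]
gripper_width: 0.661
grasp_force: 0.0
time_s: 7.5
ee_pos: [0.4791, -0.2317, 0.0048]
orientation: [[-0.678, -0.735, 0.0], [-0.735, 0.678, -0.0], [0.0, -0.0, -1.0]]
wrist_force: [-0.3, 0.7, -0.2]
gripper_width: 0.388
grasp_force: 0.0
```

```bash
python3 -m handwheel '[{"x":0,"y":0,"z":0,"ax":0,"ay":0,"az":0,"jaw":1},{"x":0,"y":0,"z":0,"ax":0,"ay":0,"az":0,"jaw":1},{"x":0,"y":0,"z":0,"ax":0,"ay":0,"az":0,"jaw":1},{"x":0,"y":0,"z":0,"ax":0,"ay":0,"az":0,"jaw":1}]'
python3 -m handwheel '[{"x":0,"y":0,"z":-0.015,"ax":0,"ay":0,"az":0,"jaw":1},{"x":0,"y":0,"z":-0.03,"ax":0,"ay":0,"az":-5.8,"jaw":1},{"x":0,"y":0,"z":-0.04,"ax":0,"ay":0,"az":-5.8,"jaw":1},{"x":0,"y":0,"z":-0.04,"ax":0,"ay":0,"az":-5.8,"jaw":1},{"x":0,"y":0,"z":0,"ax":0,"ay":0,"az":0,"jaw":1}]'
python3 -c "
from h import *
delta([.584,.0772,.13])"
```

```text
time_s: 7.9
ee_pos: [0.4791, -0.2317, 0.0047]
orientation: [[-0.678, -0.735, 0.0], [-0.735, 0.678, -0.0], [0.0, -0.0, -1.0]]
wrist_force: [0.5, -1.5, 0.6]
gripper_width: 0.338
grasp_force: 30.0
time_s: 8.4
ee_pos: [0.4818, -0.2313, 0.1339]
orientation: [[-0.426, -0.905, 0.008], [-0.905, 0.426, -0.001], [-0.002, -0.007, -1.0]]
wrist_force: [1.4, 0.6, -4.6]
gripper_width: 0.336
grasp_force: 30.0
t 8.4 ee [ 0.4818 -0.2313  0.1339] yaw -115.21 q [ 0.96  0.97 -1.11  1.92  1.08  1.    2.03] tool shift [-0.3226  0.039   0.0043]
```

```bash
python3 -m handwheel '[{"x":-0.046,"y":0.0055,"z":0,"ax":0,"ay":0,"az":0,"jaw":1},{"x":-0.046,"y":0.0055,"z":0,"ax":0,"ay":0,"az":0,"jaw":1},{"x":-0.046,"y":0.0055,"z":0,"ax":0,"ay":0,"az":0,"jaw":1},{"x":-0.046,"y":0.0055,"z":0,"ax":0,"ay":0,"az":0,"jaw":1},{"x":-0.046,"y":0.0055,"z":0,"ax":0,"ay":0,"az":0,"jaw":1}]'|head -2
python3 -m handwheel '[{"x":-0.046,"y":0.0055,"z":0,"ax":0,"ay":0,"az":0,"jaw":1},{"x":-0.046,"y":0.0055,"z":0,"ax":0,"ay":0,"az":0,"jaw":1},{"x":0,"y":0,"z":0,"ax":0,"ay":0,"az":0,"jaw":1},{"x":0,"y":0,"z":0,"ax":0,"ay":0,"az":0,"jaw":1},{"x":0,"y":0,"z":0,"ax":0,"ay":0,"az":0,"jaw":1}]'
python3 -c "
from h import *
delta([.584,.0772,.13]);print(manip.state()['ft_torque'])"
```

```text
time_s: 8.9
ee_pos: [0.552, -0.011, 0.1279]
time_s: 9.4
ee_pos: [0.5811, 0.0739, 0.1281]
orientation: [[-0.429, -0.903, -0.003], [-0.903, 0.429, -0.003], [0.004, 0.001, -1.0]]
wrist_force: [-0.0, -1.0, -3.8]
gripper_width: 0.338
grasp_force: 30.0
t 9.4 ee [0.5811 0.0739 0.1281] yaw -115.4 q [ 0.34  1.02 -1.08  1.76  1.03  1.06  1.58] tool shift [-0.0043 -0.0012 -0.002 ]
[ 0.06091267 -0.06439936  0.01553085]
```

```bash
python3 -m handwheel '[{"x":-0.0043,"y":-0.0012,"z":0.015,"ax":0,"ay":0,"az":0,"jaw":1},{"x":0,"y":0,"z":0.02,"ax":0,"ay":0,"az":0,"jaw":1},{"x":0,"y":0,"z":0,"ax":0,"ay":0,"az":0,"jaw":1},{"x":0,"y":0,"z":0,"ax":0,"ay":0,"az":0,"jaw":1},{"x":0,"y":0,"z":0,"ax":0,"ay":0,"az":0,"jaw":1}]'
python3 -c "
from h import *
delta([.584,.0772,.065])"
```

```text
time_s: 9.9
ee_pos: [0.5852, 0.0792, 0.0952]
orientation: [[-0.428, -0.904, 0.001], [-0.904, 0.428, 0.001], [-0.001, -0.0, -1.0]]
wrist_force: [0.4, 0.6, -3.9]
gripper_width: 0.336
grasp_force: 30.0
t 9.9 ee [0.5852 0.0792 0.0952] yaw -115.35 q [ 0.32  1.06 -1.05  1.76  1.09  1.02  1.54] tool shift [0.0023 0.0003 0.0302]
```

```bash
python3 -m handwheel '[{"x":0.002,"y":0,"z":0.004,"ax":0,"ay":0,"az":0,"jaw":1},{"x":0,"y":0,"z":0,"ax":0,"ay":0,"az":0,"jaw":1},{"x":0,"y":0,"z":0,"ax":0,"ay":0,"az":0,"jaw":1}]'
python3 -m handwheel '[{"x":0,"y":0,"z":0.003,"ax":0,"ay":0,"az":0,"jaw":1},{"x":0,"y":0,"z":0,"ax":0,"ay":0,"az":0,"jaw":1}]'
python3 -c "
from h import *
delta([.584,.0772,.065])"
```

```text
time_s: 10.2
ee_pos: [0.5841, 0.0773, 0.0909]
orientation: [[-0.428, -0.904, 0.0], [-0.904, 0.428, -0.0], [0.0, -0.0, -1.0]]
wrist_force: [-0.1, 0.0, -4.0]
gripper_width: 0.338
grasp_force: 30.0
time_s: 10.4
ee_pos: [0.584, 0.0773, 0.0874]
orientation: [[-0.428, -0.904, -0.0], [-0.904, 0.428, -0.0], [0.0, 0.0, -1.0]]
wrist_force: [-0.2, -0.9, -3.5]
gripper_width: 0.34
grasp_force: 30.0
t 10.4 ee [0.584  0.0773 0.0874] yaw -115.32 q [ 0.32  1.07 -1.04  1.77  1.1   1.01  1.53] tool shift [ 0.0001 -0.0001  0.0224]
```

Right on target and no contact yet, so I step down gently.

```bash
python3 -m handwheel '[{"x":0,"y":0,"z":0.003,"ax":0,"ay":0,"az":0,"jaw":1},{"x":0,"y":0,"z":0,"ax":0,"ay":0,"az":0,"jaw":1}]'|grep -E "ee|wrist"
python3 -m handwheel '[{"x":0,"y":0,"z":0.002,"ax":0,"ay":0,"az":0,"jaw":1},{"x":0,"y":0,"z":0,"ax":0,"ay":0,"az":0,"jaw":1}]'|grep -E "ee|wrist"
```

```text
ee_pos: [0.5839, 0.0773, 0.0843]
wrist_force: [-0.8, 0.3, -4.3]
ee_pos: [0.584, 0.0774, 0.0824]
wrist_force: [0.6, -0.5, -2.7]
```

```bash
python3 -m handwheel '[{"x":0,"y":0,"z":0.001,"ax":0,"ay":0,"az":0,"jaw":1},{"x":0,"y":0,"z":0.001,"ax":0,"ay":0,"az":0,"jaw":1}]'|grep -E "ee|wrist"
```

```text
ee_pos: [0.5841, 0.0775, 0.0807]
wrist_force: [-0.2, 0.6, -3.3]
```

```bash
python3 -m handwheel '[{"x":0,"y":0,"z":0.003,"ax":0,"ay":0,"az":0,"jaw":1},{"x":0,"y":0,"z":0.003,"ax":0,"ay":0,"az":0,"jaw":1},{"x":0,"y":0,"z":0,"ax":0,"ay":0,"az":0,"jaw":1}]'|grep -E "ee|wrist|ori"
python3 -m handwheel '[{"x":0,"y":0,"z":0.003,"ax":0,"ay":0,"az":0,"jaw":1},{"x":0,"y":0,"z":0.003,"ax":0,"ay":0,"az":0,"jaw":1},{"x":0,"y":0,"z":0,"ax":0,"ay":0,"az":0,"jaw":1}]'|grep -E "ee|wrist|ori"
```

```text
ee_pos: [0.5838, 0.0772, 0.0741]
orientation: [[-0.428, -0.904, -0.001], [-0.904, 0.428, -0.0], [0.001, 0.001, -1.0]]
wrist_force: [0.1, -0.1, -4.1]
ee_pos: [0.5838, 0.0772, 0.0682]
orientation: [[-0.428, -0.904, -0.001], [-0.904, 0.428, -0.0], [0.001, 0.0, -1.0]]
wrist_force: [0.3, 0.9, -3.5]
```

```bash
python3 -m handwheel '[{"x":0,"y":0,"z":0.003,"ax":0,"ay":0,"az":0,"jaw":1},{"x":0,"y":0,"z":0,"ax":0,"ay":0,"az":0,"jaw":1},{"x":0,"y":0,"z":0,"ax":0,"ay":0,"az":0,"jaw":1}]'|grep -E "ee|wrist|ori"
python3 -m handwheel '[{"x":0,"y":0,"z":0.0005,"ax":0,"ay":0,"az":0,"jaw":1},{"x":0,"y":0,"z":0,"ax":0,"ay":0,"az":0,"jaw":1},{"x":0,"y":0,"z":0,"ax":0,"ay":0,"az":0,"jaw":1}]'|grep -E "ee|wrist|ori"
python3 -c "
from h import *
delta([0,0,0]);print(manip.state()['ft_torque'])"
```

```text
ee_pos: [0.5841, 0.0775, 0.0657]
orientation: [[-0.428, -0.904, -0.0], [-0.904, 0.428, -0.0], [0.0, 0.0, -1.0]]
wrist_force: [-0.8, -0.8, -3.3]
ee_pos: [0.5841, 0.0775, 0.0652]
orientation: [[-0.428, -0.904, 0.0], [-0.904, 0.428, -0.0], [0.0, -0.0, -1.0]]
wrist_force: [-0.3, -0.2, -4.0]
t 12.2 ee [0.5841 0.0775 0.0652] yaw -115.32 q [ 0.31  1.1  -1.02  1.77  1.14  0.99  1.51] tool shift [0.3198 0.4949 0.0652]
[ 0.11876566 -0.10292336 -0.02689246]
```

```bash
cat > st.py <<'E'
from h import *
s=manip.state();R=s["orientation"]
print("t",round(s["time_s"],2),"ee",s["ee_pos"].round(4),"yaw",np.degrees(np.arctan2(R[1,0],R[0,0])).round(1),"F",s["wrist_force"].round(1),"T",s["ft_torque"].round(3),"q",s["q"].round(2),"e7",round(float(s["effort"][6]),3))
E
for i in 1; do python3 -m handwheel '[{"x":0,"y":0,"z":0,"ax":0,"ay":0,"az":5,"jaw":1},{"x":0,"y":0,"z":0,"ax":0,"ay":0,"az":5,"jaw":1},{"x":0,"y":0,"z":0,"ax":0,"ay":0,"az":5,"jaw":1},{"x":0,"y":0,"z":0,"ax":0,"ay":0,"az":5,"jaw":1},{"x":0,"y":0,"z":0,"ax":0,"ay":0,"az":5,"jaw":1}]'>/dev/null; done; python3 st.py
python3 -m handwheel '[{"x":0,"y":0,"z":0,"ax":0,"ay":0,"az":5,"jaw":1},{"x":0,"y":0,"z":0,"ax":0,"ay":0,"az":5,"jaw":1},{"x":0,"y":0,"z":0,"ax":0,"ay":0,"az":5,"jaw":1},{"x":0,"y":0,"z":0,"ax":0,"ay":0,"az":5,"jaw":1},{"x":0,"y":0,"z":0,"ax":0,"ay":0,"az":5,"jaw":1}]'>/dev/null; python3 st.py
```

```text
t 12.7 ee [0.5844 0.0772 0.0654] yaw -140.5 F [ 0.5 -1.1 -3.5] T [-0.051 -0.227  0.296] q [ 0.29  1.07 -0.95  1.78  1.1   0.93  1.1 ] e7 0.587
t 13.2 ee [0.5843 0.0775 0.0654] yaw -165.5 F [ 1.  -1.2 -3.3] T [-0.017 -0.211  0.272] q [ 0.25  1.04 -0.87  1.78  1.05  0.87  0.7 ] e7 0.569
```

```bash
python3 -m handwheel '[{"x":0,"y":0,"z":0,"ax":0,"ay":0,"az":7,"jaw":1},{"x":0,"y":0,"z":0,"ax":0,"ay":0,"az":7,"jaw":1},{"x":0,"y":0,"z":0,"ax":0,"ay":0,"az":7,"jaw":1},{"x":0,"y":0,"z":0,"ax":0,"ay":0,"az":7,"jaw":1},{"x":0,"y":0,"z":0,"ax":0,"ay":0,"az":7,"jaw":1}]'>/dev/null; python3 st.py
python3 -m handwheel '[{"x":0,"y":0,"z":0,"ax":0,"ay":0,"az":7,"jaw":1},{"x":0,"y":0,"z":0,"ax":0,"ay":0,"az":7,"jaw":1},{"x":0,"y":0,"z":0,"ax":0,"ay":0,"az":7,"jaw":1},{"x":0,"y":0,"z":0,"ax":0,"ay":0,"az":7,"jaw":1},{"x":0,"y":0,"z":0,"ax":0,"ay":0,"az":7,"jaw":1}]'>/dev/null; python3 st.py
python3 -m handwheel '[{"x":0,"y":0,"z":0,"ax":0,"ay":0,"az":7,"jaw":1},{"x":0,"y":0,"z":0,"ax":0,"ay":0,"az":7,"jaw":1},{"x":0,"y":0,"z":0,"ax":0,"ay":0,"az":7,"jaw":1},{"x":0,"y":0,"z":0,"ax":0,"ay":0,"az":7,"jaw":1},{"x":0,"y":0,"z":0,"ax":0,"ay":0,"az":7,"jaw":1}]'>/dev/null; python3 st.py
```

```text
t 13.7 ee [0.5844 0.0779 0.0654] yaw 159.5 F [ 1.2  0.4 -4.9] T [ 0.041 -0.27   0.274] q [ 0.2   1.   -0.75  1.78  0.96  0.78  0.15] e7 0.85
t 14.2 ee [0.5846 0.0782 0.0654] yaw 124.5 F [ 1.5  0.6 -6.3] T [ 0.059 -0.388  0.283] q [ 0.13  0.96 -0.61  1.78  0.84  0.68 -0.37] e7 0.772
t 14.7 ee [0.585  0.0783 0.0654] yaw 89.5 F [ 2.2  0.1 -5.5] T [-0.007 -0.532  0.216] q [ 0.05  0.92 -0.46  1.79  0.69  0.6  -0.85] e7 0.688
```

```bash
python3 -m handwheel '[{"x":0,"y":0,"z":0,"ax":0,"ay":0,"az":6,"jaw":1},{"x":0,"y":0,"z":0,"ax":0,"ay":0,"az":6,"jaw":1},{"x":0,"y":0,"z":0,"ax":0,"ay":0,"az":6,"jaw":1},{"x":0,"y":0,"z":0,"ax":0,"ay":0,"az":6,"jaw":1},{"x":0,"y":0,"z":0,"ax":0,"ay":0,"az":6,"jaw":1}]'>/dev/null; python3 st.py
python3 -m handwheel '[{"x":0,"y":0,"z":0,"ax":0,"ay":0,"az":6,"jaw":1},{"x":0,"y":0,"z":0,"ax":0,"ay":0,"az":6,"jaw":1},{"x":0,"y":0,"z":0,"ax":0,"ay":0,"az":6,"jaw":1},{"x":0,"y":0,"z":0,"ax":0,"ay":0,"az":6,"jaw":1},{"x":0,"y":0,"z":0,"ax":0,"ay":0,"az":6,"jaw":1}]'>/dev/null; python3 st.py
```

```text
t 15.2 ee [0.5853 0.0782 0.0654] yaw 59.5 F [ 3.  -1.3 -5.7] T [-0.189 -0.669  0.277] q [-0.02  0.9  -0.33  1.79  0.53  0.53 -1.23] e7 0.491
t 15.7 ee [0.5855 0.078  0.0654] yaw 29.5 F [ 2.9 -1.1 -5.9] T [-0.227 -0.687  0.29 ] q [-0.09  0.89 -0.2   1.79  0.34  0.48 -1.58] e7 0.444
```

```bash
python3 -m handwheel '[{"x":0,"y":0,"z":0,"ax":0,"ay":0,"az":5,"jaw":1},{"x":0,"y":0,"z":0,"ax":0,"ay":0,"az":5,"jaw":1},{"x":0,"y":0,"z":0,"ax":0,"ay":0,"az":5,"jaw":1},{"x":0,"y":0,"z":0,"ax":0,"ay":0,"az":5,"jaw":1}]'>/dev/null; python3 st.py
```

```text
t 16.1 ee [0.5856 0.0778 0.0654] yaw 9.6 F [ 3.2 -2.3 -5.8] T [-0.433 -0.668  0.243] q [-0.14  0.89 -0.12  1.8   0.21  0.46 -1.81] e7 0.308
```

```bash
python3 -m handwheel '[{"x":0,"y":0,"z":0,"ax":0,"ay":0,"az":5,"jaw":1},{"x":0,"y":0,"z":0,"ax":0,"ay":0,"az":5,"jaw":1},{"x":0,"y":0,"z":0,"ax":0,"ay":0,"az":5,"jaw":1},{"x":0,"y":0,"z":0,"ax":0,"ay":0,"az":5,"jaw":1}]'>/dev/null; python3 st.py
```

```text
t 16.5 ee [0.5856 0.0775 0.0654] yaw -10.4 F [ 2.5 -2.4 -5.5] T [-0.454 -0.631  0.32 ] q [-0.19  0.89 -0.04  1.8   0.07  0.45 -2.03] e7 0.236
```

```bash
python3 -m handwheel '[{"x":0,"y":0,"z":0,"ax":0,"ay":0,"az":5,"jaw":1},{"x":0,"y":0,"z":0,"ax":0,"ay":0,"az":5,"jaw":1},{"x":0,"y":0,"z":0,"ax":0,"ay":0,"az":5,"jaw":1},{"x":0,"y":0,"z":0,"ax":0,"ay":0,"az":5,"jaw":1}]'>/dev/null; python3 st.py
```

```text
t 16.9 ee [0.5855 0.0773 0.0654] yaw -30.4 F [ 2.6 -2.5 -4. ] T [-0.577 -0.496  0.441] q [-0.23  0.89  0.04  1.8  -0.07  0.45 -2.24] e7 0.093
```

```bash
python3 -m handwheel '[{"x":0,"y":0,"z":0,"ax":0,"ay":0,"az":4,"jaw":1},{"x":0,"y":0,"z":0,"ax":0,"ay":0,"az":4,"jaw":1}]'>/dev/null; python3 st.py
```

```text
t 17.1 ee [0.5855 0.0773 0.0655] yaw -38.3 F [ 2.9 -3.2 -4.5] T [-0.605 -0.487  0.577] q [-0.25  0.89  0.07  1.8  -0.13  0.45 -2.33] e7 -0.077
```

```bash
python3 -m handwheel '[{"x":0,"y":0,"z":0,"ax":0,"ay":0,"az":4,"jaw":1}]'>/dev/null; python3 st.py
```

```text
t 17.2 ee [0.5854 0.0772 0.0655] yaw -42.3 F [ 4.  -3.  -3.3] T [-0.562 -0.553  0.569] q [-0.26  0.89  0.09  1.8  -0.16  0.45 -2.37] e7 -0.103
```

```bash
python3 -m handwheel '[{"x":0,"y":0,"z":0,"ax":0,"ay":0,"az":0,"jaw":1},{"x":0,"y":0,"z":0,"ax":0,"ay":0,"az":0,"jaw":1},{"x":0,"y":0,"z":0,"ax":0,"ay":0,"az":0,"jaw":1}]'>/dev/null; python3 st.py
python3 - <<'E'
from h import *
c=snap('wrist','w6');cv2.imwrite('pics/w6.png',cv2.convertScaleAbs(c['pixels'][:,:,::-1],alpha=1.3))
E
python3 -m handwheel '[{"x":0,"y":0,"z":0,"ax":0,"ay":0,"az":-2,"jaw":1},{"x":0,"y":0,"z":0,"ax":0,"ay":0,"az":-1.5,"jaw":1},{"x":0,"y":0,"z":0,"ax":0,"ay":0,"az":0,"jaw":1}]'>/dev/null; python3 st.py
```

```text
t 17.5 ee [0.5854 0.0772 0.0655] yaw -42.2 F [ 4.  -3.5 -3.7] T [-0.663 -0.879  0.412] q [-0.26  0.89  0.09  1.8  -0.16  0.45 -2.37] e7 -0.409
t 17.85 ee [0.5854 0.0772 0.0655] yaw -38.8 F [ 3.6 -2.6 -4.7] T [-0.61  -0.96   0.056] q [-0.25  0.89  0.07  1.8  -0.13  0.45 -2.33] e7 0.036
```

View pics/w6.png

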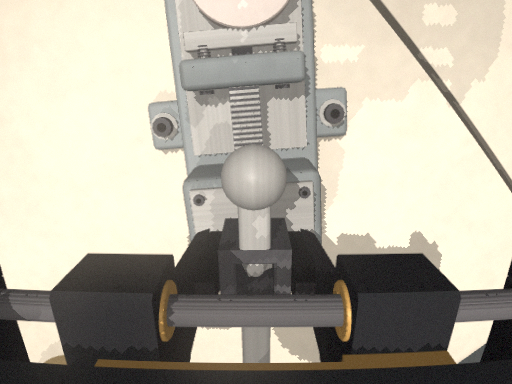

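w6: the jaw face (240,38) bears on the disc at (240,27). After backing off 3.5 deg the crank is free of torque. I lift it off.

```bash
python3 - <<'E'
from h import *
c=np.load('pics/w6.npz');p=onz(c,(240,28),.0235);print('jaw front dist from spindle',np.hypot(p[0]-.584,p[1]-.0775),'expected .110')
E
python3 -m handwheel '[{"x":0,"y":0,"z":-0.004,"ax":0,"ay":0,"az":0,"jaw":1},{"x":0,"y":0,"z":-0.006,"ax":0,"ay":0,"az":0,"jaw":1},{"x":0,"y":0,"z":-0.01,"ax":0,"ay":0,"az":0,"jaw":1}]'>/dev/null; python3 st.py
python3 -m handwheel '[{"x":0,"y":0,"z":-0.015,"ax":0,"ay":0,"az":0,"jaw":1},{"x":0,"y":0,"z":-0.025,"ax":0,"ay":0,"az":0,"jaw":1},{"x":0,"y":0,"z":0,"ax":0,"ay":0,"az":0,"jaw":1}]'>/dev/null; python3 st.py
python3 -c "
from h import *
delta([.46,-.2,.127])"
```

```text
jaw front dist from spindle 0.11004020248759191 expected .110
t 18.15 ee [0.5844 0.0777 0.0845] yaw -38.8 F [-0.1 -1.3 -2.5] T [0.035 0.011 0.017] q [-0.26  0.86  0.08  1.8  -0.13  0.49 -2.33] e7 0.017
t 18.45 ee [0.5852 0.0788 0.1283] yaw -38.8 F [ 1.2  0.5 -3.4] T [ 0.095 -0.115  0.053] q [-0.27  0.79  0.09  1.78 -0.13  0.57 -2.34] e7 -0.023
t 18.45 ee [0.5852 0.0788 0.1283] yaw -38.77 q [-0.27  0.79  0.09  1.78 -0.13  0.57 -2.34] tool shift [7.690e-02 2.957e-01 1.000e-04]
```

```bash
python3 -m handwheel '[{"x":0.0144,"y":0.0396,"z":0,"ax":0,"ay":0,"az":0,"jaw":1},{"x":0.0144,"y":0.0396,"z":0,"ax":0,"ay":0,"az":0,"jaw":1},{"x":0.0144,"y":0.0396,"z":0,"ax":0,"ay":0,"az":0,"jaw":1},{"x":0.0144,"y":0.0396,"z":0,"ax":0,"ay":0,"az":0,"jaw":1},{"x":0.0144,"y":0.0396,"z":0,"ax":0,"ay":0,"az":0,"jaw":1}]'>/dev/null
python3 -m handwheel '[{"x":0.0144,"y":0.0396,"z":0,"ax":0,"ay":0,"az":0,"jaw":1},{"x":0.0144,"y":0.0396,"z":0,"ax":0,"ay":0,"az":0,"jaw":1},{"x":0,"y":0,"z":0.03,"ax":0,"ay":0,"az":0,"jaw":1},{"x":0,"y":0,"z":0.04,"ax":0,"ay":0,"az":0,"jaw":1},{"x":0,"y":0,"z":0.03,"ax":0,"ay":0,"az":0,"jaw":1}]'>/dev/null
python3 -m handwheel '[{"x":0,"y":0,"z":0,"ax":0,"ay":0,"az":0,"jaw":1},{"x":0,"y":0,"z":0,"ax":0,"ay":0,"az":0,"jaw":1},{"x":0,"y":0,"z":0,"ax":0,"ay":0,"az":0,"jaw":1}]'>/dev/null; python3 st.py
```

```text
t 19.75 ee [ 0.4898 -0.2018  0.0266] yaw -38.8 F [ 0.1  0.3 -3.1] T [0.067 0.009 0.004] q [ 0.3   0.92  0.    1.99 -0.01  0.23 -1.93] e7 0.0
```

```bash
python3 -m handwheel '[{"x":0,"y":0,"z":0.01,"ax":0,"ay":0,"az":0,"jaw":1},{"x":0,"y":0,"z":0.007,"ax":0,"ay":0,"az":0,"jaw":1},{"x":0,"y":0,"z":0.002,"ax":0,"ay":0,"az":0,"jaw":1},{"x":0,"y":0,"z":0.001,"ax":0,"ay":0,"az":0,"jaw":1},{"x":0,"y":0,"z":0,"ax":0,"ay":0,"az":0,"jaw":1}]'>/dev/null; python3 st.py
python3 -m handwheel '[{"x":0,"y":0,"z":0.001,"ax":0,"ay":0,"az":0,"jaw":1},{"x":0,"y":0,"z":0,"ax":0,"ay":0,"az":0,"jaw":1},{"x":0,"y":0,"z":0,"ax":0,"ay":0,"az":0,"jaw":1}]'>/dev/null; python3 st.py
```

```text
t 20.25 ee [ 0.4888 -0.2017  0.0051] yaw -38.8 F [-0.9 -0.1 -4. ] T [-0.02  -0.039 -0.014] q [ 0.3   0.96  0.    1.99 -0.01  0.19 -1.94] e7 0.0
t 20.55 ee [ 0.489  -0.2018  0.0047] yaw -38.8 F [-1.3  0.1  3.9] T [0.195 0.17  0.017] q [ 0.3   0.96  0.    1.99 -0.01  0.19 -1.94] e7 -0.0
```

On the desk (Fz went to +3.9 N). I release, rise and check.

```bash
python3 -m handwheel '[{"x":0,"y":0,"z":0,"ax":0,"ay":0,"az":0,"jaw":0.5},{"x":0,"y":0,"z":0,"ax":0,"ay":0,"az":0,"jaw":0.2},{"x":0,"y":0,"z":0,"ax":0,"ay":0,"az":0,"jaw":0},{"x":0,"y":0,"z":0,"ax":0,"ay":0,"az":0,"jaw":0},{"x":0,"y":0,"z":0,"ax":0,"ay":0,"az":0,"jaw":0}]'|grep width
python3 -m handwheel '[{"x":0,"y":0,"z":-0.02,"ax":0,"ay":0,"az":0,"jaw":0},{"x":0,"y":0,"z":-0.04,"ax":0,"ay":0,"az":0,"jaw":0},{"x":0,"y":0,"z":-0.05,"ax":0,"ay":0,"az":0,"jaw":0},{"x":0,"y":0,"z":-0.05,"ax":0,"ay":0,"az":0,"jaw":0},{"x":-0.05,"y":0,"z":0,"ax":0,"ay":0,"az":0,"jaw":0}]'|grep -E "width|ee"
python3 -m handwheel '[{"x":-0.05,"y":0,"z":0,"ax":0,"ay":0,"az":0,"jaw":0},{"x":0,"y":0,"z":0,"ax":0,"ay":0,"az":0,"jaw":0},{"x":0,"y":0,"z":0,"ax":0,"ay":0,"az":0,"jaw":0}]'|grep -E "time|ee"
python3 - <<'E'
from h import *
c=snap('scene','s7');cv2.imwrite('pics/s7.png',cv2.convertScaleAbs(c['pixels'][:,:,::-1],alpha=1.3))
E
```

```text
gripper_width: 0.77
ee_pos: [0.4611, -0.1758, 0.1705]
gripper_width: 0.997
time_s: 21.85
ee_pos: [0.41, -0.1384, 0.1644]
```

View pics/s7.png

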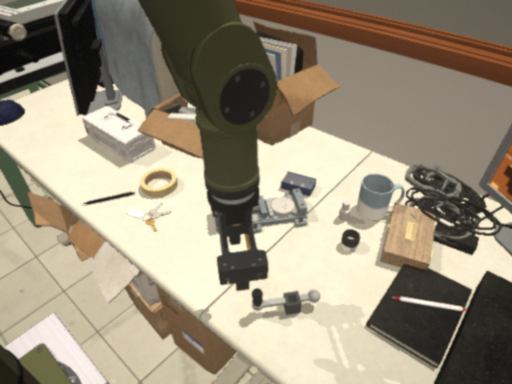

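s7: the crank stands upright and released at (290,303). The disc at (285,207) is held in the V, and the loupe, box and tape are unmoved.

```bash
python3 -c "
from station import finish_job
print(finish_job())"
```

```text
the job is handed in; nothing more can be done
None
```

I handed the job in at about 22 s: the disc is clamped in the V jaw at an estimated 40–50 N, judged from crank torque at about twice its free-running value. The crank is off the spindle and standing upright on the open desk. The hand-in gave no verdict, so I don't know the score.

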